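Close a gearbox cover over its turn-button and hold it down

ROBOT

A 7-joint arm with a two-finger parallel gripper is mounted at the origin on the work surface. World frame = base frame: x ahead of the robot, y to its left, z up, the work surface at z = 0. Lengths are in m, angles in rad, forces in N, time in s.
With the tool pointing down it reaches from about 0.4 to 0.85 m from the base axis. Payload 10.4 kg.
Tool frame: the origin (TCP) lies at the very end of the fingers, on their centre line; the grasp point (between the pads) lies r.tcp_to_grasp behind it (r.tcp_to_grasp is the distance from the TCP to the grasp point, in m); z points along the fingers, y is the line along which they close (so a half turn about z gives the same grasp; the last joint's range is limited). The gripper opens to 87 mm and grips with 3 to 60 N. Pads are 19 mm wide; open, the fingers measure 117 mm over their backs; the gripper's body (75 mm by 190 mm) begins 51 mm behind the grasp point.
Start: joints at [1.194, 0.332, -0.065, 1.46, 0.022, 1.35, -0.088], TCP at [0.217, -0.586, 0.223] pointing down, gripper open.
Joint ranges: [-2.6, 2.6], [-0.5, 2.12], [-1.47, 1.34], [0.16, 2.42], [-1.27, 4.41], [0.06, 2.06], [-2.6, 2.6]. Speed limits (rad/s): [2.22, 2.22, 2.79, 2.79, 3.14, 3.14, 3.14].

INTERFACE

Orientations are given as a unit quaternion [x, y, z, w].
In Python, from bench import monitor, cams, ticket, r gives the robot as it stands.
- The arm moves only by the shell command python3 -m crank 'ROWS' [OPENING] [FORCE]. ROWS is a JSON object whose one key "steps" holds a list of rows, each a list of 2 entries, a list of its own where there are three numbers: the shift along the world's x, y, z in units of 25 mm (1.0 is 25 mm), then the turn, a rotation vector about the world's x, y, z in units of 5 degrees (1.0 is 5 degrees). In form: {"steps": [[[x, y, z], [ax, ay, az]], ...]}. A call has 1 to 10 rows; each row shifts and turns the commanded pose from where the row before left it; what a row does not reach is not made up. A row lasts 1/12 s, in which the tool goes at most 41.7 mm and 7.16 degrees, less where a joint would pass 70% of its speed; a pose out of reach is approached as far as the arm can. A call is refused whole if a number of a shift passes 1 or a number of a turn 1, either way. A call with a gripper value outside its range is refused whole. OPENING is the finger opening in mm, from 0 to 87, set as the call begins (- or left out, the last holds). The fingers move at their own pace and stop on an object; FORCE is the grip in N (left out, the last holds). Time passes only in rows, so rows that do not move let the fingers close. It gives the time, the measured TCP pose, the force, the opening and the grip force at its end, in the units of the state.
- monitor.read_state(): the state, without advancing time (a new reading comes with each control period).
- cams.camera(name): name is "scene" or "top" or "wrist"; returns a dict with "pixels" (420x560x3 uint8, blue, green, red), "z_map" (420x560 float32, m along the optical axis (not along the pixel's ray), 0 where there is no reading), "vfov" (degrees; the focal length in pixels is half the picture's height over the tangent of half this angle, whatever the lens; pixels are square), "cx", "cy" (the principal point, pixels), "k1" (the pictures are not rectified: a ray, as slopes to the right and down, at radius r is drawn at 1 + k1 r^2 times it, then the intrinsics apply), "T" (4x4, takes a point from camera to world coordinates). Camera axes: x right, y up, looking along -z (the intrinsics and any distortion apply to the point x, -y, -z); pixel columns grow to the right and rows downward; lengths in m; the calibration is good to about 2 mm. A picture is of the moment at which its call begins.
- ticket.close_job(): hands the job in; it is judged then, once.
The state is a dict: "time": time; "joint_positions": joint angles; "joint_vel": joint speeds; "joint_torque": joint torques, N m; "ee_pos": TCP position; "eef_rot": TCP orientation; "ft_force": force on the tool from outside, world axes, zero at the start; "torque": the same for the moment, N m; "width": finger opening in m; "grip_force": force on a finger pad.
Only numpy, scipy, OpenCV 4.12 (cv2) and the standard library are available. Lean on these libraries where they do the work, as an engineer would, in place of code of your own. Each camera call takes 0.05 s, during which the arm holds its last target. There are 200 camera calls.

TASK

On the tube roller's gearbox, turn the brass turn-button about its stud until its wing lines up with the slot in the open hinged cover. Then swing the cover down over the button, easing it so that it does not slam, press it fully home against the gearbox rim and keep it there: finish while still pressing it down, with the button left unlocked, because I will lock it while you hold. Leave the other things on the bench where they are.

Things in the scene. Friction and masses are not known exactly. Their poses are not given: they have to be found in the camera images.
- machine: Bench tube roller, fixed: grey gearbox with flat top rim 110 mm above the bench, x -140 to 100, y -105 to 105 mm, with an opening over two gears (x -60 to 60, y -35 to 55). Beyond: roll head to x = 220, up to 138 mm high, a brass tube through it to y = -200 and 200. Right: motor to y = -245, 121 mm high. Origin on the bench; x away from the robot, y left, z up; place and yaw vary.
- turnbutton (a joint): Angle of the turn-button about its vertical stud, rad, anticlockwise from above positive. 0: wing along the machine's x, in line with the cover's slot, which then passes over it. Near 1.57 it lies across the slot (locked; the cover cannot pass). Starts at 0.7 to 1.5; stays where left (friction 0.05 N m); no stop or click at 0.
- button_top (a point): Centre of the top of the brass turn-button, on its axis, 24 mm above the rim, at machine x = 0, y = -60 mm. Its upright wing, to be pinched across its thickness, is 28 mm long, 9 mm thick and 17 mm high; its lower edge is 7 mm above the rim, on a round neck of 10 mm diameter. The point's x axis lies along the wing.
- cover (a joint): Opening of the hinged cover, rad. 0: closed, flat on the rim. Starts leaning past upright to the machine's left at 1.65 to 2.0 (stop at 2.1); the stiff hinge (0.3 N m) keeps it where left. Over the last 0.03 rad two sprung rubber buffers, 5.5 mm proud of the rim at machine x = -60 and 60, y = -77 mm, push it up; some 14 N pressed 105 mm from the hinge brings it home.
- cover_hinge (a point): Middle of the cover's hinge line, which runs along the machine's x at machine y = 85 mm, 112 mm above the bench. The point's -y axis points from the hinge along the cover to its free edge and its z axis is the normal of the outer face (up when closed).
- cover_slot (a point): Centre of the cover's slot on the outer face, 145 mm from the hinge line: 38 mm long along the hinge direction, 17 mm wide, cut right through. Same axes as cover_hinge.
- cover_edge (a point): Middle of the cover's free edge on the outer face, 170 mm from the hinge line. The cover is a flat aluminium plate 150 mm long (hinge direction) by 4 mm thick, its mid-plane through the hinge line. Same axes as cover_hinge.
- tin: Bystander: small steel tin, 38 mm diameter, 34 mm high, standing on the gearbox top on the side towards the robot, right of the middle. Origin under its centre.
- spanner: Bystander: steel open spanner 110 mm long lying on the gearbox top on the side towards the robot, across the machine. Origin under its middle, x along it.
- elbow: Bystander: bent brass tube, 22 mm diameter, legs about 100 mm, lying on the bench left of the gearbox. Origin on the bench inside the bend.
- spare_roll: Bystander: spare grooved steel roll, 60 mm diameter, 32 mm high, lying on the bench right of the gearbox, before the motor. Origin under its centre.
- mallet: Bystander: hammer 260 mm long lying on the bench left of the machine. Origin under its middle, x along it.
- screwdriver: Bystander: screwdriver 200 mm long lying on the bench right of the machine. Origin under its middle, x along it.
- flux: Bystander: white jar with black lid, 68 mm diameter, 85 mm high, standing on the bench right of the machine. Origin under its centre.

How it is judged:
By the outcome, as a careful person would: the job done as asked, in the order asked, and still so for the second after the job is handed in, while the arm keeps its last pose, push and grip.
It also fails if it takes over 58 s, if anything falls off the work surface, if the arm or the gripper's body presses on something with over 40 N, if the wrist force passes 120 N, or if a joint passes its speed limit or range.

## Working session

There is one attempt and no reset: what is moved stays moved. The work goes in short steps, Python scripts to look and compute and a shell command to move; the robot and the scene stay as the last step left them, time stands still between calls to the robot, and variables do not carry over. Pictures are saved under pics/ and viewed, at most 10 in all, crops included, and the job is handed in when it is done.

```bash
mkdir -p pics; ls
cat > h.py <<'E'
import numpy as np,cv2
from bench import monitor,cams,ticket,r
def snap(n):
    c=cams.camera(n); np.savez(f'pics/{n}.npz',**{k:np.array(v) for k,v in c.items()}); return c
def cloud(c):
    p=np.asarray(c['z_map']);H,W=p.shape;f=H/2/np.tan(np.radians(float(c['vfov']))/2)
    K=np.array([[f,0,float(c['cx'])],[0,f,float(c['cy'])],[0,0,1]])
    u,v=np.meshgrid(np.arange(W),np.arange(H))
    q=cv2.undistortPoints(np.stack([u,v],-1).reshape(-1,1,2).astype(np.float64),K,np.array([float(c['k1']),0,0,0,0])).reshape(H,W,2)
    P=np.stack([q[...,0]*p,-q[...,1]*p,-p],-1);T=np.asarray(c['T'])
    P=P@T[:3,:3].T+T[:3,3];P[p==0]=np.nan
    return P
E
python3 - <<'E'
from h import *
for n in('scene','top'):
    c=snap(n);cv2.imwrite(f'pics/{n}1.png',c['pixels'])
s=monitor.read_state()
print({k:np.round(v,3) for k,v in s.items()},r.tcp_to_grasp)
E
```

```text
pics
{'time': np.float64(0.1), 'joint_positions': array([ 1.194,  0.333, -0.065,  1.461,  0.022,  1.35 , -0.089]), 'joint_vel': array([ 0.001, -0.001, -0.001, -0.   ,  0.001,  0.001,  0.001]), 'joint_torque': array([ 1.0000e-03, -6.2455e+01,  2.5000e-02, -3.9072e+01, -6.2000e-02,
        3.7000e-02,  0.0000e+00]), 'ee_pos': array([ 0.216, -0.586,  0.222]), 'eef_rot': array([ 0.984,  0.176, -0.   , -0.001]), 'ft_force': array([-0.331,  0.958, -1.024]), 'torque': array([ 0.004, -0.04 , -0.006]), 'grip_force': np.float64(0.0), 'width': np.float64(0.087)} 0.0187
```

View pics/top1.png

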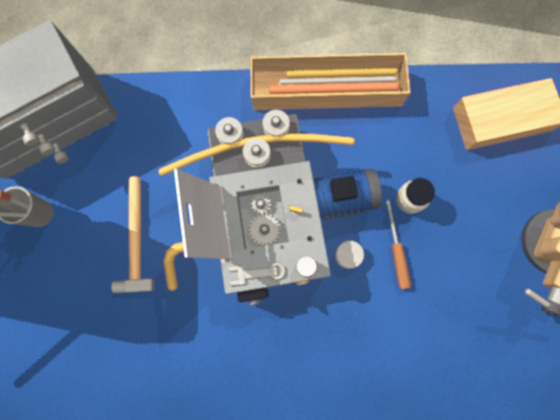

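View pics/scene1.png

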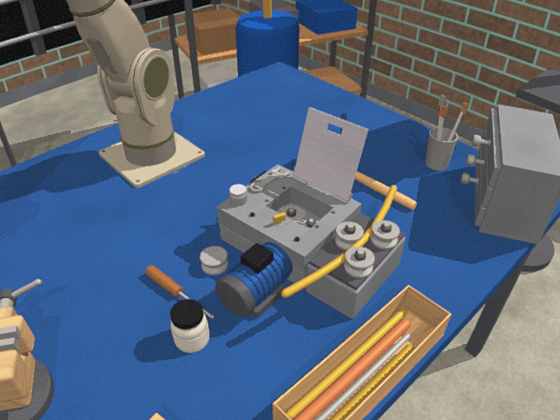

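The top view shows the machine near (265,215) with the far end up. The cover leans left at x 180–230, the button is at (295,209), the tin at (306,266) and the spanner at (257,272). Next I measure with depth.

Run:
```python
from h import *
c=dict(np.load('pics/top.npz'));P=cloud(c)
for p in [(295,209),(306,266),(300,240),(190,214),(350,255),(420,195)]: print(p,P[p[1],p[0]].round(3))
box=np.zeros(P.shape[:2],bool);box[155:300,170:335]=1
Z=P[...,2]
rim=box&(abs(Z-.11)<.004); Q=P[rim][:,:2]
rr=cv2.minAreaRect((Q*1000).astype(np.float32));print('rim',len(Q),rr,cv2.boxPoints(rr).round(0).tolist())
b=np.zeros_like(box);b[195:222,280:312]=1
B=P[b&(Z>.12)&(Z<.15)];print('btn',len(B),B.mean(0),B[:,2].max()); 
d=B[:,:2]-B[:,:2].mean(0);w,V=np.linalg.eigh(d.T@d/len(d));print(np.sqrt(w),np.degrees(np.arctan2(V[1,1],V[0,1])))
C=P[box&(Z>.135)];C=C[C[:,1]>P[214,235][1]];print('cov',len(C),C.min(0),C.max(0))
m=np.median(C,0);_,_,Vt=np.linalg.svd(C-m);print('n',Vt[2],m)
img=cv2.resize(c['pixels'][150:300,160:340],None,fx=4,fy=4,interpolation=cv2.INTER_CUBIC);cv2.imwrite('pics/top2.png',img)
```

```text
(295, 209) [ 0.566 -0.012  0.134]
(306, 266) [ 0.453 -0.03   0.143]
(300, 240) [ 0.507 -0.021  0.11 ]
(190, 214) [0.542 0.171 0.243]
(350, 255) [ 0.48  -0.131  0.033]
(420, 195) [ 0.598 -0.278  0.085]
rim 7826 ((562.429931640625, 68.15007019042969), (292.9091796875, 325.7660217285156), 7.999213218688965) [[395.0, 209.0], [440.0, -114.0], [730.0, -73.0], [685.0, 250.0]]
btn 70 [ 0.56639631 -0.01380573  0.13175717] 0.13569462490402973
[0.00267193 0.00762816] 75.25215617409111
cov 3269 [0.46663288 0.12459087 0.13504307] [0.62097987 0.19251163 0.27837529]
n [ 0.13174037 -0.9429695   0.30570084] [0.54090729 0.16006171 0.21702916]
```

View pics/top2.png

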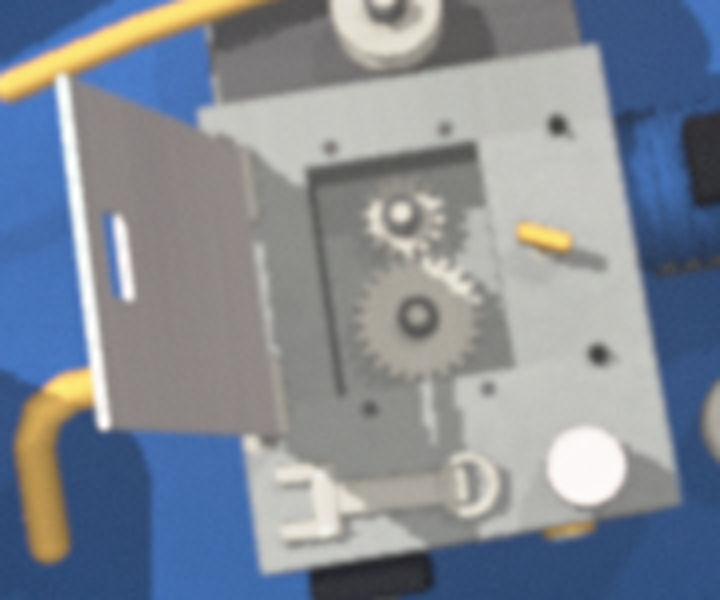

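Findings:
- Machine yaw is 8.0°, confirmed by both the rim rectangle and the cover normal, with the origin at about (0.558, 0.046).
- The button top is at (0.566, -0.013, 0.134), which matches 110 + 24 mm.
- The wing is about 75° in world, so the button is at about 1.17 rad. The cover is at about 1.88 rad.

I move above the button and look with the wrist camera.

```bash
python3 -m crank '{"steps":[[[0.5,0.8,0],[0,0,0.4]],[[0.5,0.8,0],[0,0,0.4]],[[0.5,0.8,0],[0,0,0.4]],[[0.5,0.8,0],[0,0,0.4]],[[0.5,0.8,0],[0,0,0.4]],[[0.5,0.8,0],[0,0,0.4]],[[0.5,0.8,0],[0,0,0.4]],[[0.5,0.8,0],[0,0,0.4]],[[0.5,0.8,0],[0,0,0.4]],[[0.5,0.8,0],[0,0,0.4]]]}' 40 15
python3 -m crank '{"steps":[[[0.5,0.8,0],[0,0,0.4]],[[0.5,0.8,0],[0,0,0.4]],[[0.5,0.8,0],[0,0,0.4]],[[0.5,0.8,0],[0,0,0.4]],[[0.5,0.8,0],[0,0,0.4]],[[0.5,0.8,0],[0,0,0.4]],[[0.5,0.8,0],[0,0,0.4]],[[0.5,0.8,0],[0,0,0.4]],[[0.5,0.8,0],[0,0,0.4]],[[0.5,0.8,0],[0,0,0.4]]]}'
python3 -m crank '{"steps":[[[0.4,0.9,0],[0,0,0.4]],[[0.4,0.9,0],[0,0,0.4]],[[0.4,0.9,0],[0,0,0.4]],[[0.5,0.8,0],[0,0,0.4]],[[0.5,0.8,0],[0,0,0.4]],[[0.5,0.8,0],[0,0,0.4]],[[0.5,0.8,0],[0,0,0.4]],[[0.5,0.8,0],[0,0,0.2]],[[0,0,0],[0,0,0]],[[0,0,0],[0,0,0]]]}'
python3 - <<'E'
from h import *
from scipy.spatial.transform import Rotation as R
c=snap('wrist');P=cloud(c);s=monitor.read_state();print(s['ee_pos'],R.from_quat(s['eef_rot']).as_matrix().round(3)[:,1])
Z=P[...,2];t=(P[...,:2]-[.566,-.013]);m=(np.hypot(t[...,0],t[...,1])<.03)&(Z>.128)&(Z<.142)
B=P[m][:,:2];print(len(B),cv2.minAreaRect((B*1000).astype(np.float32)),P[m][:,2].mean());ys,xs=np.where(m);print(xs.mean(),ys.mean())
rr=cv2.minAreaRect((B*1000).astype(np.float32));print(cv2.boxPoints(rr).tolist())
cv2.imwrite('pics/w1.png',c['pixels'])
E
```

```text
time: 0.93
ee_pos: [0.3426, -0.3845, 0.2225]
eef_rot: [0.938, 0.346, -0.0, -0.0]
ft_force: [0.7, -1.0, 0.9]
width: 0.0408
grip_force: 0.0
time: 1.77
ee_pos: [0.4676, -0.1841, 0.2226]
eef_rot: [0.864, 0.504, 0.0, 0.0]
ft_force: [0.5, -0.0, -1.2]
width: 0.0402
grip_force: 0.0
time: 2.6
ee_pos: [0.5593, -0.0163, 0.2223]
eef_rot: [0.791, 0.612, 0.0, -0.001]
ft_force: [-0.7, 0.3, -0.1]
width: 0.0399
grip_force: 0.0
[ 0.55895687 -0.01795473  0.22230202] [ 0.968 -0.253 -0.001]
398 ((568.5309448242188, -10.96886920928955), (27.44308853149414, 8.939144134521484), 73.4664535522461) 0.1339265945959897
290.93467336683415 204.64572864321607
[[560.34130859375, -22.851137161254883], [568.910888671875, -25.395008087158203], [576.7205810546875, 0.9133987426757812], [568.1510009765625, 3.4572696685791016]]
```

View pics/w1.png

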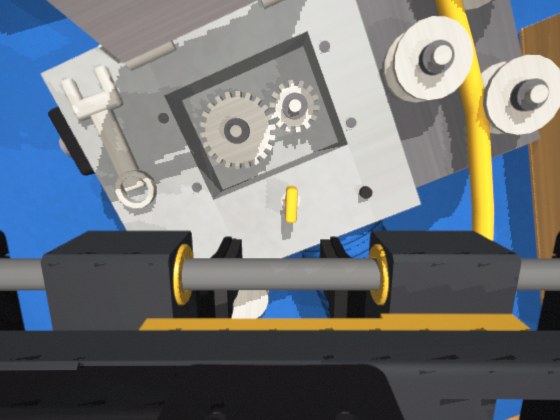

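The wrist view shows the wing edge-on at (291,205) between the finger directions. It measures 27.4 x 8.9 mm at z = 0.134 and 73.5°, which matches the given sizes. I descend and pinch.

```bash
python3 -m crank '{"steps":[[[0.35,0.23,-0.2],[0,0,-0.1]],[[0,0,-0.6],[0,0,-0.1]],[[0,0,-0.6],[0,0,0]],[[0,0,-0.6],[0,0,0]],[[0,0,-0.6],[0,0,0]],[[0,0,-0.6],[0,0,0]],[[0,0,-0.5],[0,0,0]],[[0,0,-0.25],[0,0,0]],[[0,0,-0.2],[0,0,0]],[[0,0,0],[0,0,0]]]}'
python3 -m crank '{"steps":[[[0,0,0],[0,0,0]],[[0,0,0],[0,0,0]],[[0,0,0],[0,0,0]],[[0,0,0],[0,0,0]],[[0,0,0],[0,0,0]],[[0,0,0],[0,0,0]]]}' 5 12
```

```text
time: 3.48
ee_pos: [0.5674, -0.0134, 0.1182]
eef_rot: [0.797, 0.604, -0.0, -0.0]
ft_force: [-0.1, 0.1, 0.1]
width: 0.0402
grip_force: 0.0
time: 3.98
ee_pos: [0.5683, -0.0131, 0.1191]
eef_rot: [0.797, 0.604, 0.0, 0.0]
ft_force: [10.6, -2.9, -3.8]
width: 0.0092
grip_force: 5.1
```

```bash
python3 -m crank '{"steps":[[[0.06,0.06,0],[0,0,0]],[[0,0,0],[0,0,-0.3]],[[0,0,0],[0,0,-0.7]],[[0,0,0],[0,0,-0.7]],[[0,0,0],[0,0,-0.7]],[[0,0,0],[0,0,-0.7]],[[0,0,0],[0,0,-0.7]],[[0,0,0],[0,0,-0.7]],[[0,0,0],[0,0,-0.7]],[[0,0,0],[0,0,0]]]}'
```

```text
time: 4.82
ee_pos: [0.5684, -0.013, 0.1191]
eef_rot: [0.914, 0.407, -0.001, 0.001]
ft_force: [-7.1, -4.6, 7.1]
width: 0.0088
grip_force: 12.0
```

```bash
python3 -m crank '{"steps":[[[0,0,0],[0,0,-0.9]],[[0,0,0],[0,0,-0.9]],[[0,0,0],[0,0,-0.9]],[[0,0,0],[0,0,-0.9]],[[0,0,0],[0,0,-0.9]],[[0,0,0],[0,0,-0.9]],[[0,0,0],[0,0,-0.9]],[[0,0,0],[0,0,-0.9]],[[0,0,0],[0,0,-0.8]],[[0,0,0],[0,0,0]]]}'
python3 -m crank '{"steps":[[[0,0,0],[0,0,0]],[[0,0,0],[0,0,0]],[[0,0,0],[0,0,0]]]}'
```

```text
time: 5.65
ee_pos: [0.5682, -0.0127, 0.1191]
eef_rot: [0.998, 0.069, -0.001, 0.001]
ft_force: [-6.9, -3.2, 8.0]
width: 0.0088
grip_force: 12.0
time: 5.9
ee_pos: [0.5682, -0.0127, 0.119]
eef_rot: [0.997, 0.072, -0.001, 0.001]
ft_force: [-7.3, -3.7, 7.9]
width: 0.0087
grip_force: 12.0
```

```bash
python3 -m crank '{"steps":[[[0,0,0],[0,0,0]],[[0,0,0],[0,0,0]],[[0,0,0],[0,0,0]],[[0,0,0],[0,0,0]],[[0,0,0.5],[0,0,0]],[[0,0,1],[0,0,0]],[[0,0,1],[0,0,0]],[[0,0,1],[0,0,0]],[[0,0,1],[0,0,0]],[[0,0,0],[0,0,0]]]}' 40 12
python3 - <<'E'
from h import *
c=snap('wrist');P=cloud(c);s=monitor.read_state();print(s['ee_pos'],s['joint_positions'])
Z=P[...,2];t=(P[...,:2]-[.568,-.012]);m=(np.hypot(t[...,0],t[...,1])<.03)&(Z>.128)&(Z<.142)
rr=cv2.minAreaRect((P[m][:,:2]*1000).astype(np.float32));print(m.sum(),rr)
c=snap('top');P=cloud(c);Z=P[...,2];t=(P[...,:2]-[.565,-.012])
print((cv2.boxPoints(rr)).tolist())
E
```

```text
time: 6.73
ee_pos: [0.5715, -0.0111, 0.2377]
eef_rot: [0.997, 0.072, 0.004, 0.0]
ft_force: [0.0, 0.5, 1.0]
width: 0.0402
grip_force: 0.0
[ 0.57081535 -0.01119744  0.23509156] [ 0.32472602  0.23504797 -0.45238808  1.57597494  0.10546526  1.34899359
 -1.56571061]
350 ((569.1895751953125, -11.689279556274414), (27.271635055541992, 8.372111320495605), 8.176606178283691)
[[555.0970458984375, -9.485129356384277], [556.2877197265625, -17.772132873535156], [583.2821044921875, -13.89342975616455], [582.0914306640625, -5.606426239013672]]
```

The button now measures 8.2° in world, so it is in line with the slot (about 0.00 rad in the machine frame). Next I go over and behind the cover with closed fingers, turned to close along the machine's x.

```bash
python3 -m crank '{"steps":[[[0,0,0.9],[0,0,0]],[[0,0,0.9],[0,0,0.9]],[[0,0,0.9],[0,0,0.9]],[[0,0,0.9],[0,0,0.9]],[[0,0,0.9],[0,0,0.9]],[[0,0.6,0],[0,0,0.9]],[[-0.1,0.6,0],[0,0,0.9]],[[-0.1,0.6,0],[0,0,0.9]],[[-0.1,0.6,0],[0,0,0.9]],[[-0.1,0.6,0],[0,0,0.9]]]}' 0 10
python3 -m crank '{"steps":[[[-0.1,0.6,0],[0,0,0.9]],[[-0.1,0.6,0],[0,0,0.9]],[[-0.1,0.6,0],[0,0,0.9]],[[-0.1,0.6,0],[0,0,0.9]],[[-0.1,0.6,0],[0,0,0.9]],[[-0.1,0.6,0],[0,0,0.9]],[[-0.1,0.6,0],[0,0,0.9]],[[-0.1,0.6,0],[0,0,0.9]],[[-0.1,0.6,0],[0,0,0.9]],[[-0.1,0.5,0],[0,0,0.9]]]}'
python3 -m crank '{"steps":[[[0,0,0],[0,0,0.9]],[[0,0,0],[0,0,0.9]],[[0,0,0],[0,0,0]]]}'
```

```text
time: 7.67
ee_pos: [0.5588, 0.0641, 0.3429]
eef_rot: [0.91, 0.415, -0.001, -0.0]
ft_force: [0.0, 0.7, 0.8]
width: 0.0008
grip_force: 0.0
time: 8.5
ee_pos: [0.5336, 0.2119, 0.3429]
eef_rot: [0.682, 0.732, -0.001, -0.001]
ft_force: [0.4, 0.7, 0.1]
width: 0.0005
grip_force: 0.0
time: 8.75
ee_pos: [0.5339, 0.2111, 0.3429]
eef_rot: [0.622, 0.783, -0.001, -0.001]
ft_force: [0.6, -0.0, 1.3]
width: 0.0003
grip_force: 0.0
```

```bash
python3 -m crank '{"steps":[[[0.1,0,-0.5],[0,0,-0.5]],[[0.05,0,-0.8],[0,0,-0.5]],[[0,0,-0.8],[0,0,0]],[[0,0,-0.8],[0,0,0]],[[0,0,-0.8],[0,0,0]],[[0,0,-0.5],[0,0,0]],[[0,0,-0.3],[0,0,0]],[[0,0,0],[0,0,0]]]}'
python3 - <<'E'
from h import *
c=snap('scene');s=monitor.read_state();print(s['ee_pos'],s['eef_rot'],s['ft_force'],s['joint_positions'].round(2) if hasattr(s['joint_positions'],'round') else s['joint_positions'])
cv2.imwrite('pics/s2.png',c['pixels'][60:320,180:460].repeat(2,0).repeat(2,1))
E
```

```text
time: 9.42
ee_pos: [0.5375, 0.2105, 0.2298]
eef_rot: [0.658, 0.753, -0.001, -0.001]
ft_force: [-0.7, 0.5, 0.2]
width: 0.0008
grip_force: 0.0
[0.53793283 0.2108088  0.23114884] [ 6.57901391e-01  7.53103991e-01 -2.96378124e-04 -2.23537949e-04] [-0.02464235  0.77645763 -0.31429365] [ 0.15  0.31 -0.74  1.55  0.21  1.37 -0.47]
```

View pics/s2.png

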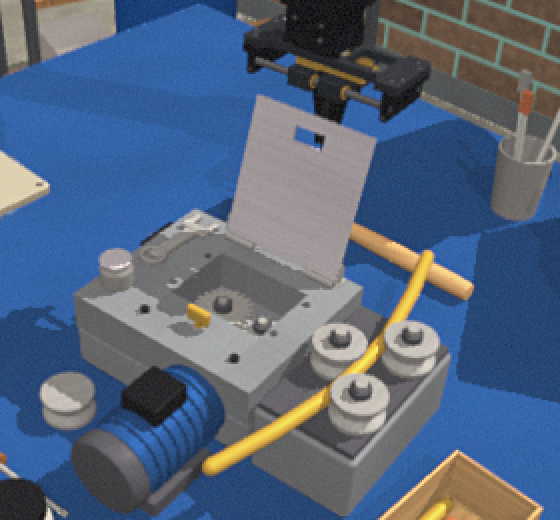

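The view shows the fingers behind the cover, below its free edge, with the button in line with the slot and everything else in place. Now I push gently to upright.

```bash
python3 -m crank '{"steps":[[[0.03,-0.2,0],[0,0,0]],[[0.04,-0.28,0],[0,0,0]],[[0.04,-0.28,0],[0,0,0]],[[0.04,-0.28,0],[0,0,0]],[[0.04,-0.28,0],[0,0,0]],[[0.04,-0.28,0],[0,0,0]],[[0.04,-0.28,0],[0,0,0]],[[0.04,-0.28,0],[0,0,0]],[[0.04,-0.28,0],[0,0,0]],[[0.04,-0.28,0],[0,0,0]]]}'
python3 - <<'E'
import numpy as np
from bench import monitor
d=np.array([.139,-.990]);O=np.array([.5605,.0475])
s=monitor.read_state();p=np.array(s['ee_pos']);print(p,s['ft_force'])
ym=-(p[:2]-O)@d;print(ym, (p[:2]-O)@[.99,.139])
prev=np.array([*p])
for th in [80,70,60,50,40,30,20,10,4,0]:
    t=np.radians(th);y=.085-.119*np.cos(t)+.002*np.sin(t)+.0095;z=.112+.119*np.sin(t)+.002*np.cos(t)
    q=np.array([*(O-d*y),z]);print(th,((q-prev)/.025).round(2));prev=q
E
```

```text
time: 10.3
ee_pos: [0.5479, 0.1421, 0.2312]
eef_rot: [0.658, 0.753, -0.0, -0.0]
ft_force: [-0.8, 2.9, 1.1]
width: 0.0009
grip_force: 1.4
[0.54785407 0.14212307 0.23122792] [-0.83108867  2.90147153  1.14526043]
0.09543462382849463 0.0006331338456772374
80 [ 0.08 -0.78 -0.07]
70 [ 0.11 -0.8  -0.2 ]
60 [ 0.11 -0.75 -0.34]
50 [ 0.1  -0.68 -0.46]
40 [ 0.08 -0.59 -0.58]
30 [ 0.07 -0.48 -0.67]
20 [ 0.05 -0.36 -0.75]
10 [ 0.03 -0.23 -0.8 ]
4 [ 0.01 -0.07 -0.49]
0 [ 0.   -0.02 -0.33]
```

Contact force is about 3 N, as the hinge friction predicts. I follow the arc.

```bash
python3 -m crank '{"steps":[[[0.02,-0.2,-0.02],[0,0,0]],[[0.03,-0.2,-0.02],[0,0,0]],[[0.03,-0.2,-0.02],[0,0,0]],[[0.03,-0.2,-0.03],[0,0,0]],[[0.03,-0.2,-0.05],[0,0,0]],[[0.03,-0.2,-0.05],[0,0,0]],[[0.03,-0.2,-0.05],[0,0,0]],[[0.03,-0.2,-0.05],[0,0,0]],[[0.03,-0.19,-0.08],[0,0,0]],[[0.03,-0.19,-0.09],[0,0,0]]]}'
python3 -m crank '{"steps":[[[0.03,-0.19,-0.09],[0,0,0]],[[0.03,-0.19,-0.08],[0,0,0]],[[0.02,-0.17,-0.11],[0,0,0]],[[0.03,-0.17,-0.12],[0,0,0]],[[0.02,-0.17,-0.11],[0,0,0]],[[0.03,-0.17,-0.12],[0,0,0]],[[0.02,-0.15,-0.14],[0,0,0]],[[0.02,-0.15,-0.15],[0,0,0]],[[0.02,-0.15,-0.14],[0,0,0]],[[0.02,-0.14,-0.15],[0,0,0]]]}'
python3 -c "
from h import *
c=snap('scene');print(monitor.read_state()['ft_force']);cv2.imwrite('pics/s3.png',c['pixels'][60:320,180:460].repeat(2,0).repeat(2,1))"
```

```text
time: 11.13
ee_pos: [0.555, 0.0928, 0.2195]
eef_rot: [0.658, 0.753, -0.0, -0.0]
ft_force: [-0.8, 0.1, 0.6]
width: 0.0005
grip_force: 0.9
time: 11.97
ee_pos: [0.5612, 0.0518, 0.1892]
eef_rot: [0.658, 0.753, 0.0, 0.0]
ft_force: [-0.6, 2.1, -0.9]
width: 0.0001
grip_force: 0.5
[ 1.41927583 -0.43995817  0.01222018]
```

View pics/s3.png

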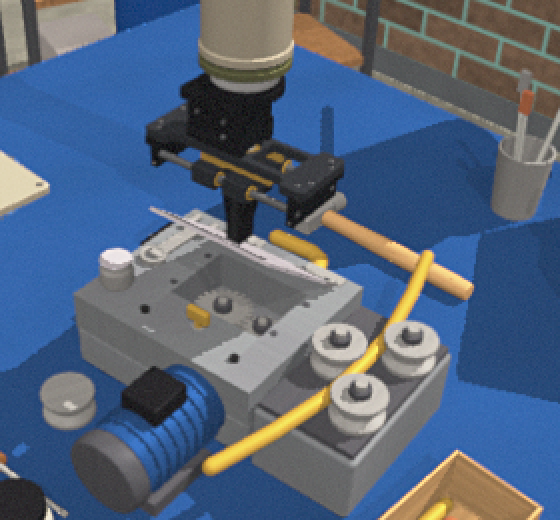

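The picture shows the cover at about 40°, resting under the fingertips and clear of the bystanders. I continue more slowly.

```bash
python3 -m crank '{"steps":[[[0.01,-0.1,-0.13],[0,0,0]],[[0.01,-0.1,-0.13],[0,0,0]],[[0.02,-0.1,-0.13],[0,0,0]],[[0.02,-0.09,-0.14],[0,0,0]],[[0.01,-0.09,-0.14],[0,0,0]],[[0.01,-0.07,-0.15],[0,0,0]],[[0.01,-0.07,-0.15],[0,0,0]],[[0.01,-0.07,-0.15],[0,0,0]],[[0.01,-0.07,-0.15],[0,0,0]],[[0.01,-0.07,-0.15],[0,0,0]]]}'
python3 -m crank '{"steps":[[[0.01,-0.05,-0.15],[0,0,0]],[[0.01,-0.05,-0.15],[0,0,0]],[[0.01,-0.05,-0.15],[0,0,0]],[[0,-0.05,-0.15],[0,0,0]],[[0,-0.04,-0.14],[0,0,0]],[[0,-0.02,-0.1],[0,0,0]],[[0,0,-0.1],[0,0,0]],[[0,0,-0.05],[0,0,0]],[[0,0,0],[0,0,0]]]}'
python3 -c "
from h import *
s=monitor.read_state();print(s['ft_force'],s['ee_pos'])
c=snap('scene');cv2.imwrite('pics/s4.png',c['pixels'][100:280,200:400].repeat(3,0).repeat(3,1))"
```

```text
time: 12.85
ee_pos: [0.5641, 0.0313, 0.1537]
eef_rot: [0.658, 0.753, 0.0, 0.0]
ft_force: [-0.3, 0.2, 0.6]
width: 0.0006
grip_force: 0.3
time: 13.6
ee_pos: [0.5647, 0.0249, 0.129]
eef_rot: [0.658, 0.753, -0.0, -0.0]
ft_force: [-1.1, -0.5, -0.7]
width: 0.0003
grip_force: 0.0
[-1.08243634 -0.52898586 -0.67525769] [0.56467048 0.0249122  0.12901962]
```

View pics/s4.png

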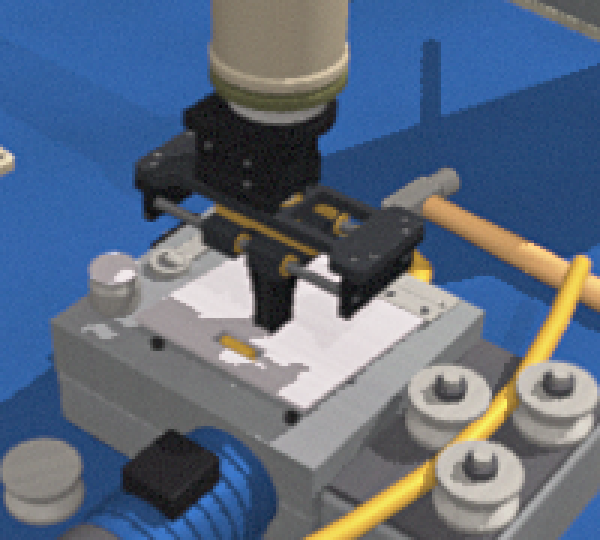

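The cover is nearly down and the wing sits within the slot. I ease it down, watching the force.

```bash
python3 -m crank '{"steps":[[[0,0,-0.08],[0,0,0]],[[0,0,-0.08],[0,0,0]],[[0,0,-0.08],[0,0,0]],[[0,0,-0.08],[0,0,0]],[[0,0,0],[0,0,0]]]}'
python3 -m crank '{"steps":[[[0,0,-0.05],[0,0,0]],[[0,0,-0.05],[0,0,0]],[[0,0,-0.05],[0,0,0]],[[0,0,-0.04],[0,0,0]],[[0,0,0],[0,0,0]]]}'
```

```text
time: 14.07
ee_pos: [0.5645, 0.0249, 0.1208]
eef_rot: [0.658, 0.753, -0.0, -0.0]
ft_force: [0.2, 0.3, -0.0]
width: 0.0005
grip_force: 0.0
time: 14.48
ee_pos: [0.5648, 0.0249, 0.1168]
eef_rot: [0.658, 0.753, -0.0, 0.0]
ft_force: [-1.2, 0.2, 3.4]
width: 0.0003
grip_force: 1.5
```

```bash
python3 -m crank '{"steps":[[[0,0,-0.04],[0,0,0]],[[0,0,-0.04],[0,0,0]],[[0,0,-0.04],[0,0,0]],[[0,0,0],[0,0,0]],[[0,0,0],[0,0,0]]]}'
python3 - <<'E'
from h import *
c=snap('top');P=cloud(c);c2=snap('wrist');P2=cloud(c2)
for Q in(P,P2):
  t=Q[...,:2]-[.5605,.0475];d=np.array([.139,-.99]);e=np.array([.99,.139])
  R=t@d+.085;X=t@e
  for a,b in((.02,.05),(.06,.09),(.12,.135),(.157,.167)):
    for s in (-1,1):
      m=(R>a)&(R<b)&(X*s>.035)&(X*s<.07)&(Q[...,2]<.14);print(a,s,m.sum(),np.median(Q[...,2][m]).round(4) if m.any() else None)
E
```

```text
time: 14.9
ee_pos: [0.5649, 0.0248, 0.1145]
eef_rot: [0.658, 0.753, -0.0, 0.0]
ft_force: [-3.7, -1.0, 10.4]
width: 0.0002
grip_force: 5.3
0.02 -1 260 0.1146
0.02 1 106 0.1147
0.06 -1 0 None
0.06 1 0 None
0.12 -1 0 None
0.12 1 0 None
0.157 -1 0 None
0.157 1 0 None
0.02 -1 5053 0.115
0.02 1 5052 0.1149
0.06 -1 4187 0.1148
0.06 1 4197 0.1148
0.12 -1 0 None
0.12 1 0 None
0.157 -1 0 None
0.157 1 0 None
```

```bash
python3 -m crank '{"steps":[[[0,0,-0.04],[0,0,0]],[[0,0,-0.04],[0,0,0]],[[0,0,0],[0,0,0]],[[0,0,0],[0,0,0]]]}'; python3 -m crank '{"steps":[[[0,0,-0.04],[0,0,0]],[[0,0,-0.04],[0,0,0]],[[0,0,0],[0,0,0]],[[0,0,0],[0,0,0]]]}'
```

```text
time: 15.33
ee_pos: [0.565, 0.0248, 0.1142]
eef_rot: [0.658, 0.753, -0.0, 0.001]
ft_force: [-12.5, -2.1, 28.4]
width: 0.0003
grip_force: 14.1
time: 15.67
ee_pos: [0.565, 0.0248, 0.114]
eef_rot: [0.658, 0.753, -0.0, 0.001]
ft_force: [-21.0, -3.8, 45.7]
width: 0.0005
grip_force: 23.0
```

It is fully home: the tip is at 114 mm and contact is stiff. I back off to a firm but moderate hold and relieve the side load.

```bash
python3 -m crank '{"steps":[[[-0.03,0,0.04],[0,0,0]],[[-0.02,0,0.01],[0,0,0]],[[0,0,0],[0,0,0]],[[0,0,0],[0,0,0]],[[0,0,0],[0,0,0]],[[0,0,0],[0,0,0]]]}'
python3 -c "
from h import *
c=snap('scene');print(monitor.read_state()['ft_force']);cv2.imwrite('pics/s5.png',c['pixels'][120:280,200:400].repeat(3,0).repeat(3,1))"
```

```text
time: 16.17
ee_pos: [0.565, 0.0248, 0.1142]
eef_rot: [0.658, 0.753, 0.001, 0.002]
ft_force: [-10.0, -2.2, 29.4]
width: 0.0008
grip_force: 14.8
[-9.76549004 -3.46663547 28.98694208]
```

View pics/s5.png

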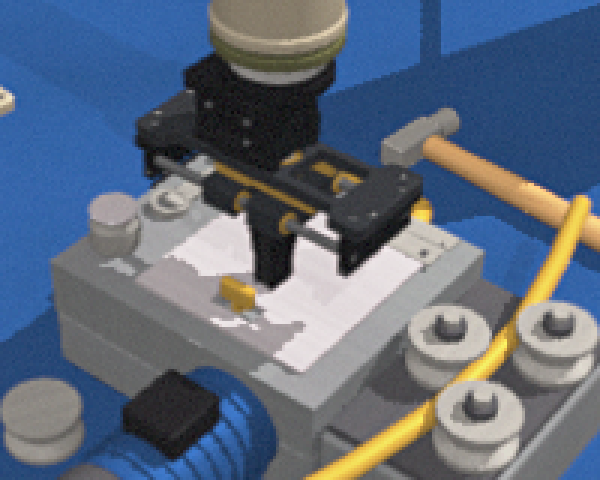

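The cover lies flat on the rim with the wing standing through the slot, in line with it. The fingers press with a steady 29 N, and the bystanders are where they were.

```bash
python3 -c "
from bench import ticket
print(ticket.close_job())"
```

```text
the job is handed in; nothing more can be done
None
```

The button is lined up with the slot and left unlocked, and the cover was eased down and is held fully home at about 29 N; the job was handed in at about 16 s.

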